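# Set the length gauge against its block stop

## Robot

A 7-joint arm with a two-finger parallel gripper is mounted at the origin on the work surface. World frame = base frame: x ahead of the robot, y to its left, z up, the work surface at z = 0. Lengths are in m, angles in rad, forces in N, time in s.
With the tool pointing down it reaches from about 0.4 to 0.85 m from the base axis. Payload 4.5 kg.
Tool frame: the origin (TCP) lies at the very end of the fingers, on their centre line; the grasp point (between the pads) lies 19 mm behind it; z points along the fingers, x is the direction in which the jaws open and shut, and the axes are right-handed (so a half turn about z gives the same grasp; the last joint's range is limited). The gripper opens to 88 mm and grips with 3 to 60 N. Pads are 18 mm wide; open, the fingers measure 123 mm over their backs; the gripper's body (75 mm by 187 mm) begins 45 mm behind the grasp point.
Start: joints at [1.242, 0.689, -0.195, 1.565, 0.157, 0.902, -0.215], TCP at [0.222, -0.584, 0.205] pointing down, gripper open.
Joint ranges: [-3.01, 3.01], [-0.46, 2.08], [-1.47, 1.51], [0.13, 2.56], [-1, 4.14], [0.04, 2.09], [-2.66, 2.66]. Speed limits (rad/s): [2.57, 2.57, 3.14, 3.14, 3.14, 3.14, 3.14].

## Interface

Orientations are given as a unit quaternion [x, y, z, w].
In Python, from plant import * gives the robot as it stands.
- The arm moves only by the tool apply_moves, never from a script. Its argument "series" is a list of rows, each an object of numbers: "x", "y", "z": the shift along the tool's x, y, z in units of 80 cm (1.0 is 80 cm); "wx", "wy", "wz": the turn, a rotation vector about the tool's x, y, z in units of pi rad (1.0 is pi rad); "fingers": the opening, from -1 (shut) to 1 (fully open), so that 0 is half open. In form: [{"x": .., "y": .., "z": .., "wx": .., "wy": .., "wz": .., "fingers": ..}, ...]. A call has 1 to 8 rows; each row shifts and turns the pose as measured when the row begins, along the tool's axes as they then stand; what a row does not reach is not made up. A row lasts 1/8 s, in which the tool goes at most 62.5 mm and 10.7 degrees, less where a joint would pass 70% of its speed; a pose out of reach is approached as far as the arm can. A call with a number of a shift or a turn outside -1 to 1 is refused whole. A call with a gripper value outside its range is refused whole. The fingers move at their own pace and stop on an object; "force" is the grip in N (left out, the last holds). Time passes only in rows, so rows that do not move let the fingers close. It gives the time, the measured TCP pose, the force and the opening at its end, in the units of the state.
- get_state(): the state, without advancing time (a new reading comes with each control period).
- snapshot(name): name is "side" or "top"; returns (picture, depth): 384x512x3 uint8, red, green, blue; 384x512 float32, m along the optical axis (not along the pixel's ray), 0 where there is no reading.
- camera_model(name): a dict with "camera_matrix" (3x3 intrinsics, pixels), "world_from_camera" (4x4, takes a point from camera to world coordinates). Camera axes: x right, y up, looking along -z (the intrinsics and any distortion apply to the point x, -y, -z); pixel columns grow to the right and rows downward; lengths in m; the calibration is good to about 2 mm. A picture is of the moment at which its call begins. camera_model takes no time and is no camera call.
- finish_job(): hands the job in, once; it reports no verdict.
The state is a dict: "clock": time; "q": joint angles; "qd": joint speeds; "joint_torque": joint torques, N m; "tool_pos": TCP position; "eef_rot": TCP orientation; "contact_force": force on the tool from outside, world axes, zero at the start; "moment": the same for the moment, N m; "opening": opening from 0.0 (shut) to 1.0 (fully open).
Only numpy, scipy, OpenCV 4.12 (cv2) and the standard library are available. Lean on these libraries where they do the work, as an engineer would, in place of code of your own. Each camera call takes 0.05 s, during which the arm holds its last target. There are 200 camera calls.

## Task

Set the length gauge on the framing bench: with the fingertips, press down the sunken steel plate in the middle of the black carriage to free its brake and, keeping the plate pressed, push the carriage along the rail until it rests against the rectangular block stop, not the round post. Then let the plate spring back up, leaving the carriage braked against the block. Do not shove the carriage while its brake is on, and leave the jar, bottle, brush tin and palette knife where they are.

Things in the scene. Friction and masses are not known exactly. Their poses are not given: they have to be found in the camera images.
- gauge: The length gauge, fixed to the bench: plywood board 130 x 520 mm, 12 mm thick, with a 44 mm wide aluminium rail along its middle whose top is 36.5 mm above the bench. Origin: centre of the board's underside, on the bench (z = 0). Its y axis runs along the rail, z is up.
- carriage_mid (a point): Centre of the black carriage (90 mm across the rail, 100 mm along it), 58 mm above the bench, level with the raised plate's top; rides with the carriage, does not sink with the plate. Axes as the gauge's. At each end of the carriage along the rail an 18 mm thick wall, 90 mm wide, stands 12 mm above the plate (top at 70 mm). Between them lies a 64 mm long well, open at the sides.
- plate_top (a point): Centre of the top of the steel plate that fills the carriage's well: 76 mm across the rail, 62 mm along it; sinks with the plate. A fingertip in the well presses the plate and can push against an end wall.
- carriage (a joint): Position of the carriage along the gauge's y axis, m; 0 is the middle of the rail. Range -0.16 to 0.16. With the plate up the brake holds it against 20 to 30 N; the hold fades as the plate goes down and is gone at 4 mm, where the carriage slides with about 1 to 2 N and stays where it is left.
- brake_plate (a joint): How far the steel plate is pressed down, m: 0 (within 0.0005) when up (brake on), 0.008 when fully down, then only 50 mm above the bench. It springs back up by itself. It yields from the first touch: about 10 N takes it 4 mm down, 12 N all the way.
- square_stop: The rectangular steel block stop, clamped immovably on the rail near one end (which end varies): 84 mm across the rail, 30 mm along the rail, top 82 mm above the bench. Origin: on the rail's centre line, at bench height (z = 0), midway through its 30 mm depth. The carriage touches it when carriage_mid is 65 mm from this origin horizontally.
- round_stop: The round steel post stop, clamped immovably on the rail near the other end: upright post 30 mm in diameter, top 82 mm above the bench. Origin: on the post's axis at bench height. Not the one to use.
- jar: Bystander: green glass jar with a lid, 60 mm in diameter, 62 mm high, loose. Origin: centre of its underside.
- glue_bottle: Bystander: white glue bottle, 56 mm in diameter, 125 mm high, loose. Origin: centre of its underside.
- brush_tin: Bystander: steel tin 70 mm in diameter, 95 mm high, with brushes standing out of it up to about 200 mm, loose. Origin: centre of its underside.
- palette_knife: Bystander: palette knife with a wooden handle, 200 mm long, 18 mm high, lying loose along its x axis. Origin: middle of its underside.

How it is judged:
On the way, in this order (a step that is already met when the one before it is completed fails the run):
1. the plate is pressed down (2 mm or more) with the carriage still within 12 mm of where it started (value of joint brake_plate above 0.002 m and distance of carriage_mid from where it was at the start of the episode below 0.012 m), for 0.1 s.
2. the carriage has reached the block stop (within 3 mm) with the plate still pressed (horizontal distance between carriage_mid and square_stop below 0.068 m and value of joint brake_plate above 0.002 m), for 0.1 s.
At the end, for the whole second after the job is handed in: The carriage stands against the block stop (gap of at most 3 mm), at rest, with the plate sprung back up (within 1 mm) (horizontal distance between carriage_mid and square_stop below 0.068 m and value of joint brake_plate below 0.001 m and velocity of joint carriage between -0.005 and 0.005 m/s); the robot touches nothing.
It fails at once if the carriage is shoved along (faster than 20 mm/s) while its plate is up and the brake on (value of joint brake_plate below 0.001 m and (velocity of joint carriage above 0.02 m/s or velocity of joint carriage below -0.02 m/s)).
It fails at once if the jar, bottle, tin or palette knife is displaced by more than 20 mm, lifted or knocked over (distance of any of jar, glue_bottle, brush_tin, palette_knife from where it was at the start of the episode above 0.02 m or height (world z) of any of jar, glue_bottle, brush_tin, palette_knife above 0.012 m or angle between any of jar, glue_bottle, brush_tin, palette_knife's own z axis and vertical above 0.4 rad).
It also fails if it takes over 40 s, if anything falls off the work surface, if the arm or the gripper's body presses on something with over 40 N, if the wrist force passes 120 N, or if a joint passes its speed limit or range.

## Working session

There is one attempt and no reset: what is moved stays moved. The work goes in short steps, Python scripts to look and compute and a tool call to move; the robot and the scene stay as the last step left them, time stands still between calls to the robot, and variables do not carry over. Pictures are saved under pics/ and viewed, about 8 in all and at most 12, crops included, and the job is handed in when it is done.

Besides the shell and the picture viewer there is one more tool, called in YAML: its name, and indented under it one key for each argument. apply_moves: Moves the arm, as the interface text tells. Its arguments: {"type":"object","properties":{"series":{"type":"array","items":{"type":"object","properties":{"x":{"type":"number"},"y":{"type":"number"},"z":{"type":"number"},"wx":{"type":"number"},"wy":{"type":"number"},"wz":{"type":"number"},"fingers":{"type":"number"}}}},"force":{"type":"number"}},"required":["series"]}

```bash
ls; mkdir -p pics; cat > h.py <<'E'
from plant import *
import numpy as np, cv2
from scipy.spatial.transform import Rotation as R
def pix(name,d,u,v):
    m=camera_model(name);K=np.array(m["camera_matrix"]);T=np.array(m["world_from_camera"])
    z=d[int(v),int(u)]
    p=np.array([(u-K[0,2])/K[0,0]*z,-(v-K[1,2])/K[1,1]*z,-z,1]);return (T@p)[:3]
def save(n,im,s=1):
    cv2.imwrite(f"pics/{n}.png",cv2.resize(im[:,:,::-1],None,fx=s,fy=s))
E
python3 - <<'E'
from h import *
for n in("top","side"):
    im,d=snapshot(n);np.save(n+"_d",d);np.save(n+"_i",im);save(n+"0",im,1.5)
    m=camera_model(n);print({k:np.round(v,3).tolist() if not isinstance(v,str) else v for k,v in m.items()})
s=get_state();print(s["clock"],s["tool_pos"],s["eef_rot"],s["opening"],s["contact_force"])
E
```

```text
pics
{'camera_matrix': [[358.459, 0.0, 252.115], [0.0, 358.459, 189.911], [0.0, 0.0, 1.0]], 'world_from_camera': [[0.019, 0.989, -0.146, 0.452], [-1.0, 0.017, -0.014, 0.002], [-0.011, 0.147, 0.989, 0.768], [0.0, 0.0, 0.0, 1.0]]}
{'camera_matrix': [[371.873, 0.0, 256.791], [0.0, 371.873, 188.013], [0.0, 0.0, 1.0]], 'world_from_camera': [[0.794, 0.456, -0.401, 0.267], [-0.607, 0.582, -0.541, -0.394], [-0.013, 0.674, 0.739, 0.647], [0.0, 0.0, 0.0, 1.0]]}
0.1 [ 0.2215593  -0.58374761  0.20389812] [ 8.23100181e-01 -5.67895613e-01 -7.01281795e-04 -4.16286843e-04] 1.0026717938980196 [-0.47777566  0.97455111 -0.10542486]
```

View pics/top0.png

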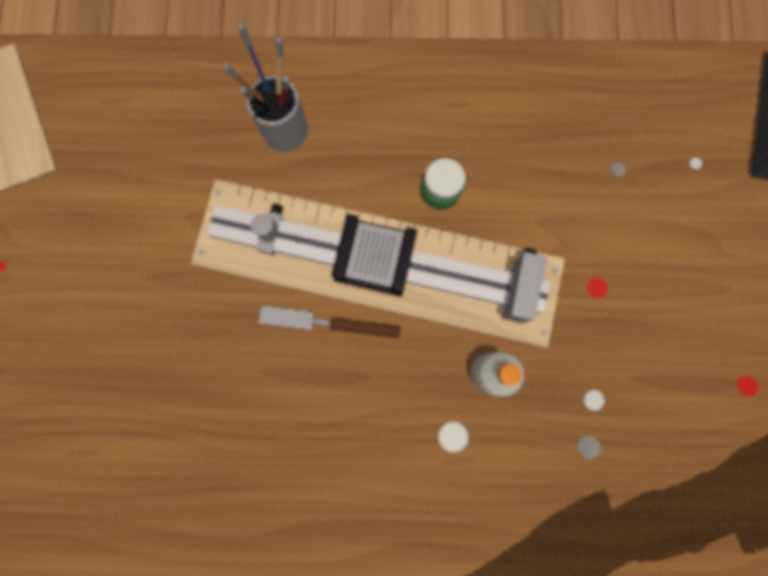

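View pics/side0.png

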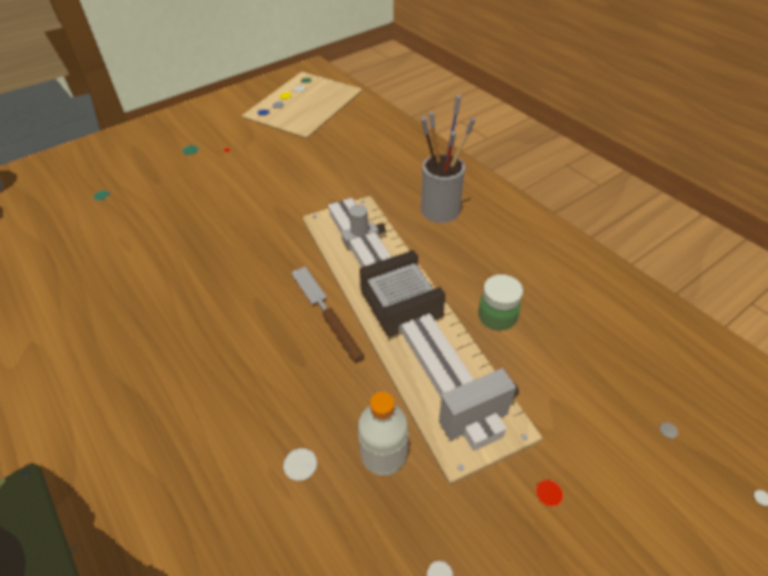

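The top view shows the board's corners at about (216,181), (565,258), (549,346) and (192,265). The carriage is at (375,255), the round post at (264,226) on the left and the block stop at (525,286) on the right (-y). The bottle sits near the block at (498,374) and the jar at (443,183).

```bash
python3 - <<'E'
from h import *
d=np.load("top_d.npy")
d=cv2.medianBlur(d,5)
P={}
for k,(u,v) in dict(c1=(219,185),c2=(562,260),c3=(547,343),c4=(196,263),plate=(376,255),wallL=(346,249),wallR=(406,261),pl_tl=(363,227),pl_tr=(402,233),pl_br=(389,286),pl_bl=(349,279),post=(264,224),blk=(529,281),blkT=(534,256),blkB=(520,312),jar=(445,172),bot=(510,374),tin=(273,98),kn=(370,327)).items():
    P[k]=pix("top",d,u/1.5,v/1.5);print(k,np.round(P[k],4))
c=np.mean([P[f"c{i}"] for i in (1,2,3,4)],0);ax=P["c1"]+P["c4"]-P["c2"]-P["c3"];a=np.arctan2(ax[1],ax[0])
print("board",c,np.degrees(a))
# height-band point cloud of block top (z~.082) and carriage walls (~.07)
v,u=np.mgrid[:384,:512];m=camera_model("top");K=np.array(m["camera_matrix"]);T=np.array(m["world_from_camera"])
X=np.stack([(u-K[0,2])/K[0,0]*d,-(v-K[1,2])/K[1,1]*d,-d,np.ones_like(d)],-1)@T.T
e=ax[:2]/np.linalg.norm(ax[:2]);f=np.array([e[1],-e[0]])
rel=X[...,:2]-c[:2];s=rel@e;t=rel@f
for nm,lo,hi in(("blk",.077,.09),("wall",.065,.076),("plate",.055,.062)):
    M=(abs(t)<.06)&(abs(s)<.27)&(X[...,2]>lo)&(X[...,2]<hi)
    for a0,a1 in((-.27,-.12),(-.12,.12),(.12,.27)):
        q=M&(s>a0)&(s<a1)
        if q.sum()>20: print(nm,a0,q.sum(),"s",np.percentile(s[q],[3,50,97]).round(4),"t",np.percentile(t[q],[3,50,97]).round(4))
print("e",e,"f",f)
E
```

```text
c1 [0.7075 0.2488 0.0125]
c2 [ 0.6039 -0.2485  0.012 ]
c3 [ 0.4857 -0.224   0.0121]
c4 [0.591  0.2751 0.0114]
plate [0.5971 0.0159 0.0592]
wallL [0.6023 0.0556 0.07  ]
wallR [ 0.5874 -0.0241  0.0704]
pl_tl [0.6355 0.0342 0.0589]
pl_tr [ 0.6281 -0.0187  0.0586]
pl_br [ 0.5561 -0.0023  0.054 ]
pl_bl [0.5663 0.0523 0.0439]
post [0.6313 0.1632 0.0829]
blk [ 0.5614 -0.1819  0.0827]
blkT [ 0.5946 -0.1894  0.0814]
blkB [ 0.5212 -0.1696  0.0827]
jar [ 0.7138 -0.0764  0.0618]
bot [ 0.4435 -0.1457  0.1251]
tin [0.8007 0.1567 0.0963]
kn [0.5032 0.023  0.0179]
board [0.59699427 0.0128445  0.01198758] 78.15823373162667
blk -0.27 683 s [-0.2135 -0.1989 -0.185 ] t [-0.0387 -0.0002  0.0396]
blk 0.12 167 s [0.1456 0.1576 0.1698] t [-0.0096  0.0028  0.0162]
wall -0.27 62 s [-0.2055 -0.1848 -0.1843] t [-0.0414 -0.0112  0.0405]
wall -0.12 784 s [-0.0432  0.0372  0.0541] t [-0.0395  0.0014  0.043 ]
wall 0.12 27 s [0.1441 0.1472 0.1668] t [-0.0107 -0.0033  0.0133]
plate -0.27 39 s [-0.2071 -0.1849 -0.1843] t [-0.0414 -0.0114  0.0492]
plate -0.12 1196 s [-0.0247  0.0058  0.0363] t [-0.0344  0.0013  0.0383]
e [0.20520955 0.97871806] f [ 0.97871806 -0.20520955]
```

Heights and sizes agree with the given ones. Along the rail, the carriage is at s ≈ +0.0055 and the block at -0.199, so the carriage has about 140 mm to travel toward -y. I'll shut the fingers and turn the jaws along the rail.

apply_moves:
  series:
    - {"wz": 0.045, "fingers": -1}
    - {"wz": 0.045, "fingers": -1}
    - {"wz": 0.045, "fingers": -1}
    - {"wz": 0.045, "fingers": -1}
  force: 20

```text
schema error: expected keys x, y, z, wx, wy, wz, fingers
```

```bash
cat >> h.py <<'E'
C=np.array([0.59699,0.01284]);ev=np.array([.20521,.97872]);fv=np.array([.97872,-.20521])
def rep(s_t,t_t,z_t):
    s=get_state();p=np.array(s["tool_pos"]);r=R.from_quat(s["eef_rot"])
    g=np.r_[C+s_t*ev+t_t*fv,z_t]
    rel=p[:2]-C;F=np.array(s["contact_force"])
    print("t",round(s["clock"],2),"p",p.round(4),"s,t",(rel@ev).round(4),(rel@fv).round(4),"F e,f,z",(F[:2]@ev).round(1),(F[:2]@fv).round(1),F[2].round(1),"op",round(s["opening"],3))
    Rd=R.from_matrix(np.c_[np.r_[-ev,0],np.r_[-fv,0],[0,0,-1]])
    print("q7",np.round(s["q"][6],2),"shift units",(r.inv().apply(g-p)/.8).round(4),"turn units",((r.inv()*Rd).as_rotvec()/np.pi).round(4))
E
python3 -c "
from h import *
rep(-0.002,0.001,.2)"
```

```text
t 0.1 p [ 0.2216 -0.5837  0.2039] s,t -0.6609 -0.245 F e,f,z 0.9 -0.7 -0.1 op 1.003
q7 -0.22 shift units [-0.5278 -0.7032  0.0057] turn units [0.0002 0.0005 0.1813]
```

apply_moves:
  series:
    - {"x": 0, "y": 0, "z": 0, "wx": 0, "wy": 0, "wz": 0.045, "fingers": -1}
    - {"x": 0, "y": 0, "z": 0, "wx": 0, "wy": 0, "wz": 0.045, "fingers": -1}
    - {"x": 0, "y": 0, "z": 0, "wx": 0, "wy": 0, "wz": 0.045, "fingers": -1}
    - {"x": 0, "y": 0, "z": 0, "wx": 0, "wy": 0, "wz": 0.045, "fingers": -1}
  force: 20

```text
clock: 0.6
tool_pos: [0.2207, -0.5821, 0.2018]
eef_rot: [-0.625, 0.781, 0.003, 0.001]
contact_force: [0.0, 0.4, 0.5]
opening: 0.573
```

```bash
python3 -c "
from h import *
rep(-0.002,0.001,.2)"
```

```text
t 0.6 p [ 0.2207 -0.5821  0.2018] s,t -0.6595 -0.2462 F e,f,z 0.4 -0.0 0.5 op 0.573
q7 -0.68 shift units [-0.826  -0.2976  0.0059] turn units [ 0.001   0.0018 -0.0044]
```

apply_moves:
  series:
    - {"x": -0.068, "y": -0.025, "z": 0, "wx": 0, "wy": 0, "wz": 0, "fingers": -1}
    - {"x": -0.068, "y": -0.025, "z": 0, "wx": 0, "wy": 0, "wz": 0, "fingers": -1}
    - {"x": -0.068, "y": -0.025, "z": 0, "wx": 0, "wy": 0, "wz": 0, "fingers": -1}
    - {"x": -0.068, "y": -0.025, "z": 0, "wx": 0, "wy": 0, "wz": 0, "fingers": -1}
    - {"x": -0.068, "y": -0.025, "z": 0, "wx": 0, "wy": 0, "wz": 0, "fingers": -1}
    - {"x": -0.068, "y": -0.025, "z": 0, "wx": 0, "wy": 0, "wz": 0, "fingers": -1}
    - {"x": -0.068, "y": -0.025, "z": 0, "wx": 0, "wy": 0, "wz": 0, "fingers": -1}
    - {"x": -0.068, "y": -0.025, "z": 0, "wx": 0, "wy": 0, "wz": 0, "fingers": -1}

```text
clock: 1.6
tool_pos: [0.4773, -0.1863, 0.2001]
eef_rot: [-0.62, 0.784, 0.004, -0.001]
contact_force: [0.5, -0.7, 0.1]
opening: 0.007
```

```bash
python3 -c "
from h import *
rep(-0.002,0.001,.2)"
```

```text
t 1.6 p [ 0.4773 -0.1863  0.2001] s,t -0.2195 -0.0762 F e,f,z -0.5 0.7 0.1 op 0.007
q7 -1.49 shift units [-0.2743 -0.0894  0.0005] turn units [ 0.0021  0.0012 -0.0084]
```

apply_moves:
  series:
    - {"x": -0.068, "y": -0.022, "z": 0, "wx": 0.001, "wy": 0, "wz": -0.004, "fingers": -1}
    - {"x": -0.068, "y": -0.022, "z": 0, "wx": 0.001, "wy": 0, "wz": -0.004, "fingers": -1}
    - {"x": -0.068, "y": -0.022, "z": 0, "wx": 0, "wy": 0, "wz": 0, "fingers": -1}
    - {"x": -0.068, "y": -0.022, "z": 0, "wx": 0, "wy": 0, "wz": 0, "fingers": -1}
    - {"x": 0, "y": 0, "z": 0, "wx": 0, "wy": 0, "wz": 0, "fingers": -1}

```text
clock: 2.22
tool_pos: [0.5969, 0.0252, 0.1989]
eef_rot: [-0.634, 0.773, 0.003, 0.002]
contact_force: [-0.1, -1.3, -0.2]
opening: 0.008
```

```bash
python3 -c "
from h import *
rep(-0.002,0.001,.085)"
```

```text
t 2.23 p [0.5969 0.0252 0.1989] s,t 0.0121 -0.0026 F e,f,z -1.3 0.2 -0.2 op 0.008
q7 -1.83 shift units [ 0.0186 -0.0046  0.1422] turn units [0.0005 0.0021 0.003 ]
```

apply_moves:
  series:
    - {"x": 0.015, "y": -0.005, "z": 0.04, "wx": 0, "wy": 0.002, "wz": 0.003, "fingers": -1}
    - {"x": 0, "y": 0, "z": 0.05, "wx": 0, "wy": 0, "wz": 0, "fingers": -1}
    - {"x": 0, "y": 0, "z": 0.045, "wx": 0, "wy": 0, "wz": 0, "fingers": -1}
    - {"x": 0, "y": 0, "z": 0, "wx": 0, "wy": 0, "wz": 0, "fingers": -1}

```text
clock: 2.72
tool_pos: [0.5972, 0.0096, 0.0879]
eef_rot: [-0.63, 0.777, 0.0, -0.002]
contact_force: [-0.3, -0.6, 0.6]
opening: 0.008
```

```bash
python3 -c "
from h import *
rep(-0.002,0.001,.06)
im,d=snapshot('side');save('side1',im[140:300,200:360],4)"
```

```text
t 2.73 p [0.5972 0.0096 0.0879] s,t -0.0031 0.0009 F e,f,z -0.6 -0.2 0.6 op 0.008
q7 -1.82 shift units [-0.0015 -0.0002  0.0349] turn units [ 0.0007 -0.0008 -0.0004]
```

View pics/side1.png

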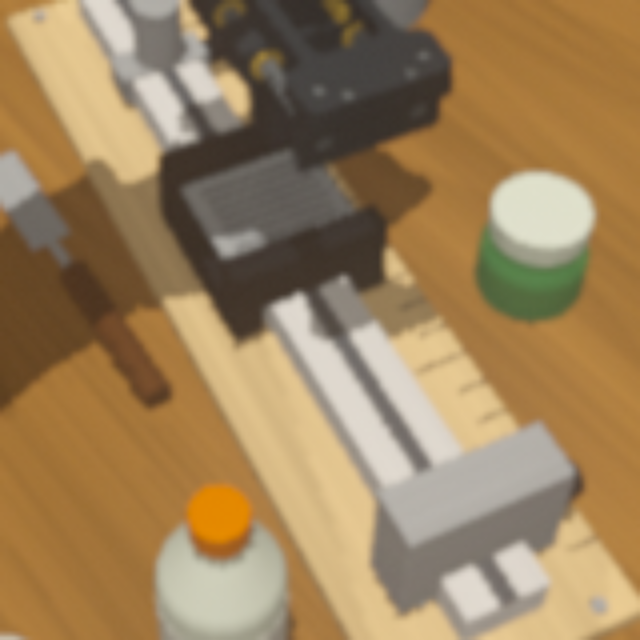

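```bash
python3 - <<'E'
from h import *
s=get_state();p=np.array(s["tool_pos"]);r=R.from_quat(s["eef_rot"])
def proj(n,w):
    m=camera_model(n);K=np.array(m["camera_matrix"]);c=np.linalg.inv(np.array(m["world_from_camera"]))@np.r_[w,1]
    return K[0,0]*c[0]/-c[2]+K[0,2],K[1,1]*-c[1]/-c[2]+K[1,2]
for k in(0,.03,.064,.1):
    w=p-k*r.apply([0,0,1]);a=np.array(proj("side",w));b=np.array(proj("top",w))
    print(k,((a-[200,140])*4).round(),b.round())
print(((np.array(proj("side",np.r_[C+.0055*ev,.058]))-[200,140])*4).round())
im,d=snapshot('top');save('top1',im[80:260,150:400],3)
E
```

```text
0 [277. 171.] [254. 166.]
0.03 [278. 130.] [254. 163.]
0.064 [278.  80.] [253. 158.]
0.1 [279.  23.] [253. 153.]
[265. 203.]
```

View pics/top1.png

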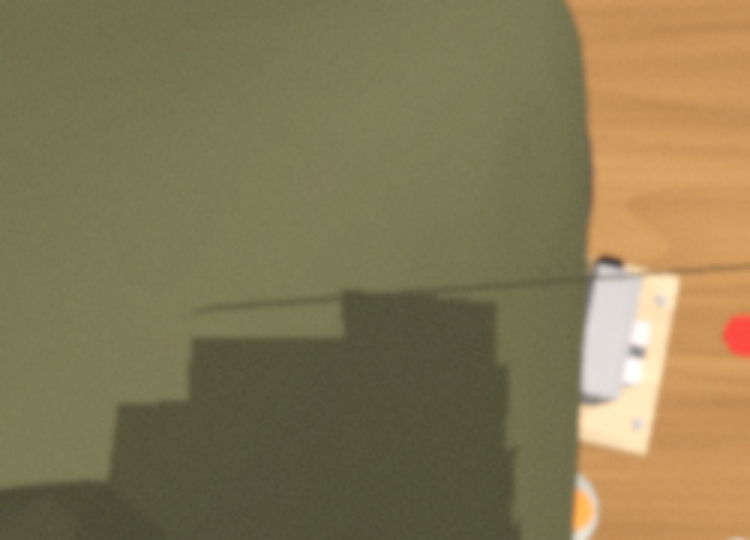

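The top view is hidden by the arm. In the side view the fingers are not clearly visible where the TCP projects (277,171), so I'll check the depth there.

```bash
python3 - <<'E'
from h import *
rep(-0.002,0.001,.06)
im,d=snapshot('side')
c=im[110:230,220:340].astype(float);save('side2',np.clip(255*(c/255)**.5,0,255).astype(np.uint8),5)
for v in range(150,200,4): print(v,[ (lambda w:(round((w[:2]-C)@ev*1000),round((w[:2]-C)@fv*1000),round(w[2]*1000)))(pix('side',d,u,v)) for u in range(254,302,5)])
E
```

```text
t 2.83 p [0.6001 0.0099 0.0908] s,t -0.0023 0.0037 F e,f,z 0.5 1.0 -0.3 op 0.01
q7 -1.82 shift units [-0.0004  0.0035  0.0385] turn units [-0.0013 -0.0002 -0.0005]
150 [(155, 41, 37), (-27, -31, 212), (-31, -24, 212), (-34, -15, 211), (-57, -18, 231), (-34, 5, 203), (-34, 15, 199), (-70, 3, 232), (-72, 12, 231), (-77, 19, 232)]
154 [(151, 39, 29), (-26, -31, 201), (-34, -25, 206), (-38, -17, 206), (-60, -19, 224), (-70, -15, 231), (-74, -8, 231), (-78, -1, 233), (-83, 6, 233), (-85, 14, 232)]
158 [(156, 41, 10), (149, 52, 11), (-34, -25, 196), (-46, -22, 205), (-75, -27, 231), (-78, -20, 231), (-82, -13, 231), (-85, -5, 231), (-90, 2, 232), (-93, 9, 231)]
162 [(142, 35, 11), (136, 45, 11), (4, -6, 146), (-18, -7, 165), (-83, -31, 231), (-86, -24, 231), (-90, -17, 231), (-93, -9, 230), (-97, -2, 231), (-96, 8, 226)]
166 [(105, 18, 37), (123, 39, 12), (3, -7, 136), (-19, -7, 156), (-84, -32, 223), (-96, -29, 232), (-97, -20, 229), (-96, -11, 225), (-94, 0, 218), (-95, 10, 214)]
170 [(95, 13, 35), (90, 23, 34), (55, 19, 68), (-18, -6, 143), (-83, -31, 213), (-96, -29, 223), (-95, -19, 2
[... 408 characters left out ...]
 58), (26, 17, 58), (21, 26, 58), (16, 36, 58), (58, 74, 0), (52, 84, 1), (48, 96, -1), (43, 106, 0)]
186 [(30, -17, 57), (25, -8, 57), (20, 2, 57), (15, 11, 58), (10, 21, 58), (7, 31, 56), (37, 62, 12), (-466, -239, 647), (38, 90, -2), (31, 99, 0)]
190 [(19, -23, 58), (15, -13, 57), (10, -3, 57), (5, 6, 58), (0, 15, 59), (-3, 26, 56), (-9, 35, 57), (31, 72, 0), (26, 83, -1), (21, 93, -1)]
194 [(8, -28, 59), (3, -19, 59), (-1, -9, 59), (-6, 1, 59), (-10, 11, 57), (-13, 21, 56), (-29, 24, 70), (-34, 33, 71), (-37, 43, 69), (9, 87, 0)]
198 [(-1, -32, 57), (-6, -23, 58), (-12, -14, 59), (-16, -4, 58), (-29, 0, 70), (-466, -239, 647), (-37, 19, 69), (-41, 29, 68), (-466, -239, 647), (-1, 81, 0)]
```

View pics/side2.png

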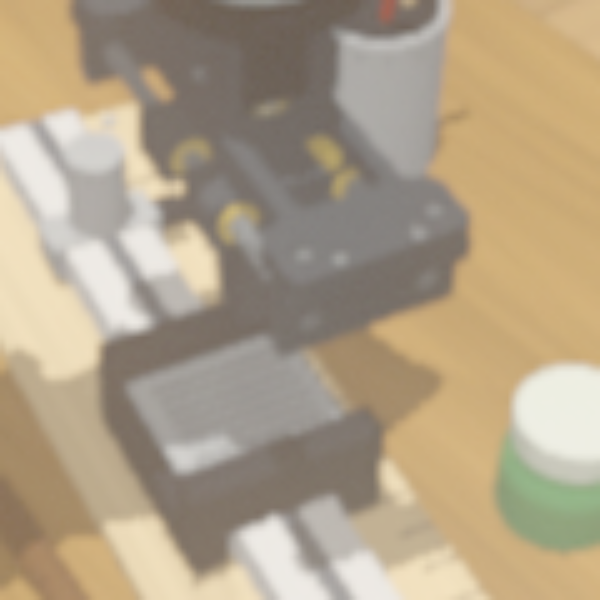

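The depth shows the visible fingertip at z ≈ 0.13 (front face at s ≈ -18 mm) and the body's bottom at about 0.195. The reported TCP is 0.09, so the two differ by about 40 mm. I'll lower it a little and compare again.

apply_moves:
  series:
    - {"x": 0, "y": 0, "z": 0.01, "wx": 0, "wy": 0, "wz": 0, "fingers": -1}
    - {"x": 0, "y": 0, "z": 0.0, "wx": 0, "wy": 0, "wz": 0, "fingers": -1}

```text
clock: 3.12
tool_pos: [0.6027, 0.0101, 0.0858]
eef_rot: [-0.63, 0.777, -0.004, 0.004]
contact_force: [0.3, -0.1, -0.1]
opening: 0.003
```

```bash
python3 - <<'E'
from h import *
for i in range(3): rep(-0.002,0.001,.06)
im,d=snapshot('side')
for v in range(158,196,3): print(v,[ (lambda w:(round((w[:2]-C)@ev*1000),round((w[:2]-C)@fv*1000),round(w[2]*1000)))(pix('side',d,u,v)) for u in range(258,282,3)])
c=im[110:230,220:340].astype(float);save('side3',np.clip(255*(c/255)**.5,0,255).astype(np.uint8),5)
E
```

```text
t 3.12 p [0.6027 0.0101 0.0858] s,t -0.0015 0.0062 F e,f,z -0.0 0.4 -0.1 op 0.003
q7 -1.82 shift units [0.0006 0.0068 0.0321] turn units [-0.0033  0.0004 -0.0005]
t 3.12 p [0.6027 0.0101 0.0858] s,t -0.0015 0.0062 F e,f,z -0.0 0.4 -0.1 op 0.003
q7 -1.82 shift units [0.0006 0.0068 0.0321] turn units [-0.0033  0.0004 -0.0005]
t 3.12 p [0.6027 0.0101 0.0858] s,t -0.0015 0.0062 F e,f,z -0.0 0.4 -0.1 op 0.003
q7 -1.82 shift units [0.0006 0.0068 0.0321] turn units [-0.0033  0.0004 -0.0005]
158 [(151, 50, 11), (-30, -29, 194), (-34, -25, 196), (-39, -22, 199), (-43, -18, 201), (-70, -26, 227), (-73, -22, 228), (-73, -17, 225)]
161 [(140, 44, 12), (137, 51, 11), (-34, -25, 189), (0, -2, 150), (-49, -21, 199), (-76, -29, 226), (-77, -24, 225), (-80, -20, 226)]
164 [(131, 40, 11), (127, 46, 12), (7, -5, 137), (0, -2, 142), (-19, -5, 160), (-76, -29, 220), (-83, -28, 225), (-86, -24, 226)]
167 [(120, 35, 12), (119, 42, 11), (7, -5, 129), (-4, -4, 138), (-19, -5, 152), (-62, -22, 197), (-87, -30, 223), (-91, -26, 225)]
170 [(89, 20, 37), (107, 37, 13), (52, 18, 70), (-2, -2, 127), (-18, -4, 142)
[... 300 characters left out ...]
179 [(38, -4, 65), (37, 3, 63), (39, 11, 58), (37, 18, 56), (33, 23, 57), (30, 29, 58), (-87, -29, 193), (-89, -24, 193)]
182 [(37, -4, 57), (33, 1, 58), (31, 7, 57), (29, 14, 56), (24, 18, 58), (21, 24, 59), (-88, -29, 188), (-88, -23, 184)]
185 [(27, -9, 60), (25, -3, 58), (23, 3, 57), (19, 8, 59), (17, 15, 57), (14, 21, 57), (12, 26, 57), (9, 33, 57)]
188 [(19, -13, 60), (17, -7, 59), (15, -1, 58), (13, 5, 57), (9, 11, 58), (6, 16, 59), (4, 22, 57), (1, 28, 57)]
191 [(13, -16, 57), (9, -11, 59), (6, -5, 59), (4, 1, 57), (3, 8, 56), (-1, 12, 58), (-3, 19, 57), (-7, 24, 58)]
194 [(4, -20, 59), (2, -14, 57), (-2, -9, 59), (-4, -3, 58), (-7, 3, 58), (-10, 8, 60), (-12, 14, 58), (-15, 20, 58)]
```

View pics/side3.png

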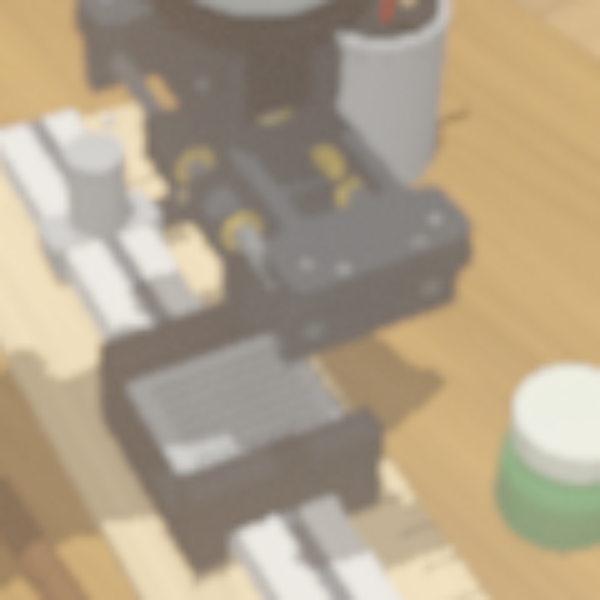

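The fingertip did move down by the commanded amount, but depth puts it at z ≈ 0.124 while 0.086 is reported. The body's bottom, at about 0.19, agrees with the depth. So I'll trust the camera and contact, and expect to touch the plate at a reported z of about 0.02. I'll go down in steps and watch the force.

apply_moves:
  series:
    - {"x": 0, "y": 0.006, "z": 0.012, "wx": -0.003, "wy": 0, "wz": 0, "fingers": -1}
    - {"x": 0, "y": 0, "z": 0.012, "wx": 0, "wy": 0, "wz": 0, "fingers": -1}
    - {"x": 0, "y": 0, "z": 0.012, "wx": 0, "wy": 0, "wz": 0, "fingers": -1}
    - {"x": 0, "y": 0, "z": 0.0, "wx": 0, "wy": 0, "wz": 0, "fingers": -1}

```text
clock: 3.68
tool_pos: [0.5982, 0.0113, 0.0553]
eef_rot: [-0.63, 0.777, 0.0, 0.001]
contact_force: [0.0, -0.6, -0.6]
opening: 0.004
```

```bash
cat >> h.py <<'E'
def tip():
    im,d=snapshot('side');v,u=np.mgrid[:384,:512]
    m=camera_model("side");K=np.array(m["camera_matrix"]);T=np.array(m["world_from_camera"])
    X=np.stack([(u-K[0,2])/K[0,0]*d,-(v-K[1,2])/K[1,1]*d,-d,np.ones_like(d)],-1)@T.T
    rel=X[...,:2]-C;return im,d,rel@ev,rel@fv,X[...,2]
E
python3 - <<'E'
from h import *
rep(-0.002,0.001,.02)
im,d,s,t,z=tip()
M=(abs(t)<.012)&(abs(s)<.035)&(z>.065)&(z<.15)&(d>0)
print(M.sum(),"zmin",np.percentile(z[M],[0,2,5]) if M.any() else 0,"s",np.percentile(s[M],[3,50,97]),"t",np.percentile(t[M],[3,50,97]))
E
```

```text
t 3.67 p [0.5982 0.0113 0.0553] s,t -0.0012 0.0015 F e,f,z -0.6 0.1 -0.6 op 0.004
q7 -1.82 shift units [0.001  0.0007 0.0442] turn units [-0.0003  0.0005 -0.0003]
128 zmin [0.06793954 0.06835144 0.06877334] s [-0.03377466 -0.01577705  0.00743193] t [-0.00985354 -0.00751056  0.00834091]
```

```bash
python3 - <<'E'
from h import *
im,d,s,t,z=tip()
M=(abs(t)<.012)&(s>-.024)&(s<.02)&(z>.065)&(z<.15)&(d>0)
print(M.sum(),np.sort(z[M])[:12].round(4),"s",np.percentile(s[M],[3,50,97]),"t",np.percentile(t[M],[3,50,97]))
c=im[110:230,220:340].astype(float);save('side4',np.clip(255*(c/255)**.5,0,255).astype(np.uint8),5)
E
```

```text
99 [0.0906 0.0907 0.0908 0.0908 0.0922 0.0925 0.0929 0.0935 0.0939 0.0943
 0.0945 0.0946] s [-0.01878652 -0.01085154  0.00813612] t [-0.00935621 -0.00757475 -0.00090813]
```

View pics/side4.png

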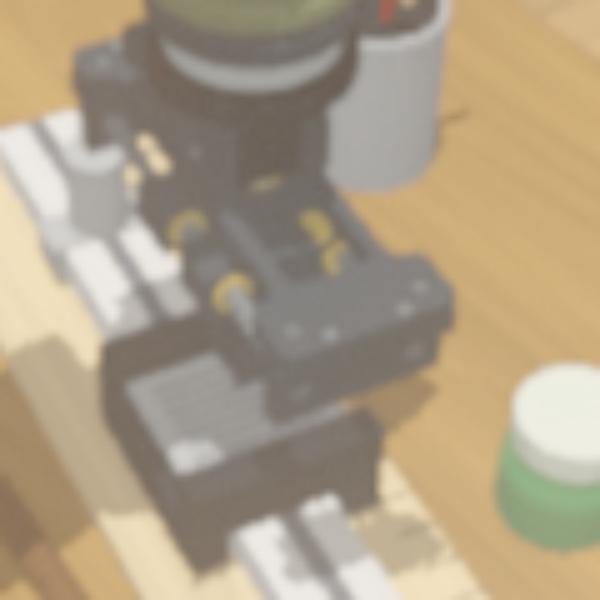

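The finger is now over the well, with its tip at about z = 0.091 by depth (0.055 reported). That is a steady offset of about 36 mm. I'll continue down to first contact.

apply_moves:
  series:
    - {"x": 0, "y": 0, "z": 0.012, "wx": 0, "wy": 0, "wz": 0, "fingers": -1}
    - {"x": 0, "y": 0, "z": 0.012, "wx": 0, "wy": 0, "wz": 0, "fingers": -1}
    - {"x": 0, "y": 0, "z": 0.008, "wx": 0, "wy": 0, "wz": 0, "fingers": -1}
    - {"x": 0, "y": 0, "z": 0.0, "wx": 0, "wy": 0, "wz": 0, "fingers": -1}

```text
clock: 4.28
tool_pos: [0.5993, 0.0114, 0.029]
eef_rot: [-0.63, 0.777, -0.001, 0.002]
contact_force: [-0.5, 0.2, -0.7]
opening: 0.007
```

```bash
cat >> h.py <<'E'
def look():
    im,d,s,t,z=tip()
    M=(abs(t)<.012)&(s>-.024)&(s<.02)&(z>.0635)&(z<.13)&(d>0)
    if M.sum()>5: print("tip",M.sum(),np.sort(z[M])[:8].round(4),"s",np.percentile(s[M],[3,50,97]).round(4),"t",np.percentile(t[M],[3,50,97]).round(4))
    for a in(-.2,):
        W=(abs(t)<.042)&(z>.066)&(z<.0745)&(s<-.0)&(s>-.19)&(d>0)
        if W.sum()>5: print("near wall",W.sum(),"s",np.percentile(s[W],[3,50,97]).round(4))
E
python3 - <<'E'
from h import *
rep(-0.002,0.001,.02); look()
E
```

```text
t 4.28 p [0.5993 0.0114 0.029 ] s,t -0.001 0.0026 F e,f,z 0.1 -0.5 -0.7 op 0.007
q7 -1.82 shift units [0.0013 0.002  0.0112] turn units [-0.001   0.0007 -0.0004]
tip 81 [0.0647 0.0663 0.0664 0.0666 0.0667 0.0676 0.068  0.0686] s [-0.0183 -0.0131  0.0094] t [-0.0086 -0.0068 -0.0009]
near wall 152 s [-0.045  -0.0369 -0.0102]
```

apply_moves:
  series:
    - {"x": 0, "y": 0.002, "z": 0.004, "wx": -0.001, "wy": 0, "wz": 0, "fingers": -1}
    - {"x": 0, "y": 0, "z": 0.004, "wx": 0, "wy": 0, "wz": 0, "fingers": -1}
    - {"x": 0, "y": 0, "z": 0.003, "wx": 0, "wy": 0, "wz": 0, "fingers": -1}

```text
clock: 4.7
tool_pos: [0.5981, 0.0117, 0.0211]
eef_rot: [-0.63, 0.777, 0.0, 0.001]
contact_force: [-2.1, -0.2, 7.3]
opening: 0.007
```

```bash
python3 - <<'E'
from h import *
rep(-0.002,0.001,.02)
E
```

```text
t 4.7 p [0.5981 0.0117 0.0211] s,t -0.0009 0.0013 F e,f,z -0.6 -2.0 7.3 op 0.007
q7 -1.82 shift units [0.0014 0.0004 0.0013] turn units [-0.0003  0.0008 -0.0004]
```

Contact came at 7.3 N with reported z = 0.021, which confirms the offset. Now I'll press about 6 mm.

apply_moves:
  series:
    - {"x": 0, "y": 0, "z": 0.004, "wx": 0, "wy": 0, "wz": 0, "fingers": -1}
    - {"x": 0, "y": 0, "z": 0.004, "wx": 0, "wy": 0, "wz": 0, "fingers": -1}

```text
clock: 4.95
tool_pos: [0.5981, 0.0117, 0.0165]
eef_rot: [-0.63, 0.777, 0.0, 0.001]
contact_force: [-3.4, 0.4, 11.5]
opening: 0.008
```

```bash
python3 - <<'E'
from h import *
rep(-0.002,0.001,.015)
E
```

```text
t 4.95 p [0.5981 0.0117 0.0165] s,t -0.0009 0.0014 F e,f,z -0.3 -3.4 11.5 op 0.008
q7 -1.82 shift units [0.0014 0.0005 0.0019] turn units [-0.0005  0.0008 -0.0005]
```

apply_moves:
  series:
    - {"x": 0, "y": 0, "z": 0.002, "wx": 0, "wy": 0, "wz": 0, "fingers": -1}
    - {"x": 0.003, "y": 0, "z": 0.002, "wx": 0, "wy": 0, "wz": 0, "fingers": -1}
    - {"x": 0.006, "y": 0, "z": 0.002, "wx": 0, "wy": 0, "wz": 0, "fingers": -1}
    - {"x": 0.006, "y": 0, "z": 0.002, "wx": 0, "wy": 0, "wz": 0, "fingers": -1}

```text
clock: 5.45
tool_pos: [0.5965, 0.0038, 0.0163]
eef_rot: [-0.631, 0.776, 0.001, 0.004]
contact_force: [-3.1, 2.1, 12.6]
opening: 0.006
```

```bash
python3 - <<'E'
from h import *
rep(-0.15,0.001,.015);look()
E
```

```text
t 5.45 p [0.5965 0.0038 0.0163] s,t -0.0089 0.0013 F e,f,z 1.4 -3.4 12.6 op 0.006
q7 -1.8 shift units [0.1764 0.0006 0.0002] turn units [-0.0011  0.0025  0.0003]
tip 21 [0.0639 0.064  0.0648 0.0649 0.0658 0.066  0.0668 0.0694] s [-0.0214 -0.014  -0.0024] t [-0.0097 -0.0084 -0.0073]
near wall 133 s [-0.0525 -0.043  -0.0145]
```

The plate is down at 12.6 N and the carriage is sliding with the finger. I'll keep pushing toward the block.

apply_moves:
  series:
    - {"x": 0.01, "y": 0, "z": 0.002, "wx": -0.001, "wy": 0.002, "wz": 0, "fingers": -1}
    - {"x": 0.01, "y": 0, "z": 0.002, "wx": 0, "wy": 0, "wz": 0, "fingers": -1}
    - {"x": 0.01, "y": 0, "z": 0.002, "wx": 0, "wy": 0, "wz": 0, "fingers": -1}
    - {"x": 0.01, "y": 0, "z": 0.002, "wx": 0, "wy": 0, "wz": 0, "fingers": -1}
    - {"x": 0.01, "y": 0, "z": 0.002, "wx": 0, "wy": 0, "wz": 0, "fingers": -1}
    - {"x": 0.01, "y": 0, "z": 0.002, "wx": 0, "wy": 0, "wz": 0, "fingers": -1}

```text
clock: 6.25
tool_pos: [0.5876, -0.0369, 0.0163]
eef_rot: [-0.632, 0.775, 0.002, 0.005]
contact_force: [-3.4, 2.4, 14.8]
opening: 0.004
```

```bash
python3 - <<'E'
from h import *
rep(-0.148,0.001,.015);look()
E
```

```text
t 6.25 p [ 0.5876 -0.0369  0.0163] s,t -0.0506 0.001 F e,f,z 1.7 -3.8 14.8 op 0.004
q7 -1.75 shift units [0.1218 0.0006 0.0002] turn units [-0.001   0.0036  0.0016]
tip 7 [0.0646 0.0655 0.0671 0.0679 0.0684 0.0691 0.0701] s [-0.0125 -0.0089 -0.0071] t [-0.0102 -0.0092 -0.0073]
near wall 241 s [-0.0939 -0.08   -0.0014]
```

apply_moves:
  series:
    - {"x": 0.012, "y": 0, "z": 0.002, "wx": -0.001, "wy": 0.003, "wz": 0.001, "fingers": -1}
    - {"x": 0.012, "y": 0, "z": 0.002, "wx": 0, "wy": 0.001, "wz": 0, "fingers": -1}
    - {"x": 0.012, "y": 0, "z": 0.002, "wx": 0, "wy": 0, "wz": 0, "fingers": -1}
    - {"x": 0.012, "y": 0, "z": 0.002, "wx": 0, "wy": 0, "wz": 0, "fingers": -1}
    - {"x": 0.012, "y": 0, "z": 0.002, "wx": 0, "wy": 0, "wz": 0, "fingers": -1}
    - {"x": 0.012, "y": 0, "z": 0.002, "wx": 0, "wy": 0, "wz": 0, "fingers": -1}

```text
clock: 7.05
tool_pos: [0.5761, -0.0893, 0.0163]
eef_rot: [-0.632, 0.775, 0.001, 0.003]
contact_force: [-2.7, 1.8, 14.1]
opening: 0.004
```

```bash
python3 - <<'E'
from h import *
rep(-0.148,0.001,.015);look()
E
```

```text
t 7.05 p [ 0.5761 -0.0893  0.0163] s,t -0.1043 0.0005 F e,f,z 1.2 -3.0 14.1 op 0.004
q7 -1.68 shift units [ 0.0546 -0.0004  0.0013] turn units [-0.0006  0.0017  0.0014]
near wall 299 s [-0.1471 -0.1331 -0.0506]
```

apply_moves:
  series:
    - {"x": 0.01, "y": 0, "z": 0.002, "wx": 0, "wy": 0.002, "wz": 0.001, "fingers": -1}
    - {"x": 0.01, "y": 0, "z": 0.002, "wx": 0, "wy": 0, "wz": 0, "fingers": -1}
    - {"x": 0.01, "y": 0, "z": 0.002, "wx": 0, "wy": 0, "wz": 0, "fingers": -1}
    - {"x": 0.008, "y": 0, "z": 0.002, "wx": 0, "wy": 0, "wz": 0, "fingers": -1}
    - {"x": 0.005, "y": 0, "z": 0.002, "wx": 0, "wy": 0, "wz": 0, "fingers": -1}

```text
clock: 7.72
tool_pos: [0.5689, -0.1225, 0.0163]
eef_rot: [-0.631, 0.776, -0.001, 0.002]
contact_force: [-3.0, 2.1, 15.8]
opening: 0.004
```

```bash
python3 - <<'E'
from h import *
rep(-0.148,0.001,.015);look()
E
```

```text
t 7.72 p [ 0.5689 -0.1225  0.0163] s,t -0.1382 0.0003 F e,f,z 1.4 -3.3 15.8 op 0.004
q7 -1.65 shift units [ 0.0122 -0.0008  0.0016] turn units [-0.0012  0.0006  0.0003]
near wall 282 s [-0.1786 -0.1654 -0.0838]
```

apply_moves:
  series:
    - {"x": 0.005, "y": 0, "z": 0.002, "wx": 0, "wy": 0, "wz": 0, "fingers": -1}
    - {"x": 0.005, "y": 0, "z": 0.002, "wx": 0, "wy": 0, "wz": 0, "fingers": -1}
    - {"x": 0.005, "y": 0, "z": 0.002, "wx": 0, "wy": 0, "wz": 0, "fingers": -1}

```text
clock: 8.15
tool_pos: [0.5684, -0.1255, 0.0163]
eef_rot: [-0.633, 0.774, 0.002, 0.007]
contact_force: [-3.1, 7.2, 15.4]
opening: 0.009
```

```bash
python3 - <<'E'
from h import *
rep(-0.148,0.001,.015);look()
E
```

```text
t 8.15 p [ 0.5684 -0.1255  0.0163] s,t -0.1412 0.0004 F e,f,z 6.4 -4.5 15.4 op 0.009
q7 -1.63 shift units [ 0.0085 -0.0006  0.0015] turn units [-0.0018  0.004   0.0019]
near wall 254 s [-0.1788 -0.1581 -0.087 ]
```

Along-rail force rose to 6.4 N, so the carriage is blocked. I'll push a little more to be sure it is seated, and then look.

apply_moves:
  series:
    - {"x": 0.008, "y": 0, "z": 0.002, "wx": -0.001, "wy": 0.003, "wz": 0.001, "fingers": -1}
    - {"x": 0.008, "y": 0, "z": 0.002, "wx": 0, "wy": 0, "wz": 0, "fingers": -1}
    - {"x": 0.008, "y": 0, "z": 0.002, "wx": 0, "wy": 0, "wz": 0, "fingers": -1}

```text
clock: 8.57
tool_pos: [0.5685, -0.1253, 0.0163]
eef_rot: [-0.636, 0.771, 0.007, 0.011]
contact_force: [-2.1, 9.5, 16.6]
opening: 0.006
```

```bash
python3 - <<'E'
from h import *
rep(-0.148,0.001,.015);look()
im,d=snapshot('side');c=im[140:300,230:390].astype(float);save('side5',np.clip(255*(c/255)**.6,0,255).astype(np.uint8),3.75)
E
```

```text
t 8.57 p [ 0.5685 -0.1253  0.0163] s,t -0.141 0.0004 F e,f,z 8.8 -4.0 16.6 op 0.006
q7 -1.62 shift units [ 0.0087 -0.0006  0.0014] turn units [-0.0011  0.008   0.005 ]
near wall 254 s [-0.1781 -0.1586 -0.0865]
```

View pics/side5.png

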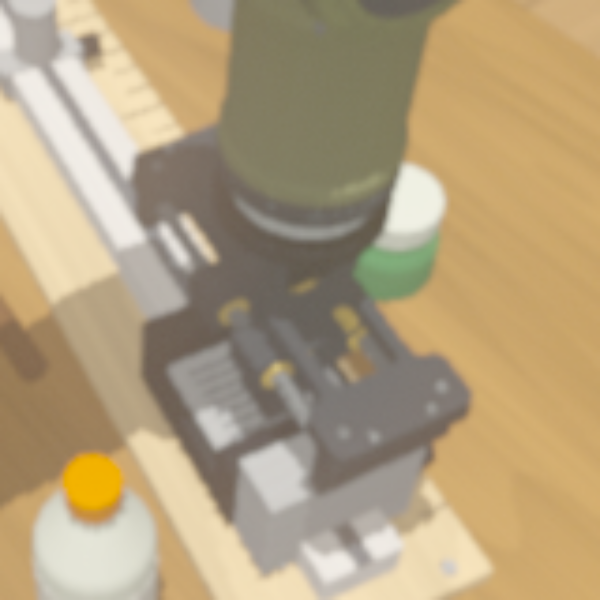

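The carriage's end wall is flush with the block (near (270,450)), the tool stalled at s = -0.141 with 8.8 N along the rail, and the bystanders are untouched. Now I'll lift straight up, slowly.

apply_moves:
  series:
    - {"x": 0.001, "y": 0, "z": -0.004, "wx": 0, "wy": 0, "wz": 0, "fingers": -1}
    - {"x": 0, "y": 0, "z": -0.005, "wx": 0, "wy": 0, "wz": 0, "fingers": -1}
    - {"x": 0, "y": 0, "z": -0.006, "wx": 0, "wy": 0, "wz": 0, "fingers": -1}
    - {"x": 0, "y": 0, "z": -0.01, "wx": 0, "wy": 0, "wz": 0, "fingers": -1}
    - {"x": 0, "y": 0, "z": -0.02, "wx": 0, "wy": 0, "wz": 0, "fingers": -1}
    - {"x": 0, "y": 0, "z": -0.04, "wx": 0, "wy": 0, "wz": 0, "fingers": -1}
    - {"x": 0, "y": 0, "z": -0.06, "wx": 0, "wy": 0, "wz": 0, "fingers": -1}
    - {"x": 0, "y": 0, "z": -0.06, "wx": 0, "wy": 0, "wz": 0, "fingers": -1}

```text
clock: 9.68
tool_pos: [0.5652, -0.1291, 0.1859]
eef_rot: [-0.637, 0.771, 0.009, 0.01]
contact_force: [0.4, 0.1, -0.1]
opening: 0.006
```

apply_moves:
  series:
    - {"x": -0.03, "y": 0, "z": -0.05, "wx": 0, "wy": 0, "wz": 0, "fingers": -1}
    - {"x": -0.07, "y": 0, "z": 0, "wx": 0, "wy": 0, "wz": 0, "fingers": -1}
    - {"x": -0.07, "y": 0, "z": 0, "wx": 0, "wy": 0, "wz": 0, "fingers": -1}
    - {"x": 0, "y": 0, "z": 0, "wx": 0, "wy": 0, "wz": 0, "fingers": -1}

```text
clock: 10.18
tool_pos: [0.5948, 0.005, 0.2399]
eef_rot: [-0.635, 0.772, 0.004, 0.015]
contact_force: [-0.5, -0.7, -0.4]
opening: 0.003
```

```bash
python3 - <<'E'
from h import *
rep(-0.148,0.001,.15)
im,d,s,t,z=tip()
c=im[140:300,230:390].astype(float);save('side6',np.clip(255*(c/255)**.6,0,255).astype(np.uint8),3.75)
P=(abs(t)<.03)&(s<-.115)&(s>-.15)&(z<.068)&(z>.04);print("plate z",np.median(z[P]),P.sum())
W=(abs(t)<.04)&(z>.066)&(z<.074)&(s<-.05)&(s>-.19);print("wall s",np.percentile(s[W],[2,50,98]))
h,e=np.histogram(s[W],bins=np.arange(-.19,-.06,.004));print([(round(a,3),int(b)) for a,b in zip(e,h) if b])
B=(abs(t)<.04)&(z>.078)&(z<.09)&(s<-.15)&(s>-.24);print("block s",np.percentile(s[B],[2,50,98]))
E
```

```text
t 10.18 p [0.5948 0.005  0.2399] s,t -0.0081 -0.0006 F e,f,z -0.8 -0.3 -0.4 op 0.003
q7 -1.83 shift units [0.1779 0.0016 0.1074] turn units [-0.0041  0.0089  0.0039]
plate z 0.05795297811129252 481
wall s [-0.17852751 -0.10171227 -0.08618262]
[(np.float64(-0.182), 22), (np.float64(-0.178), 84), (np.float64(-0.174), 83), (np.float64(-0.17), 46), (np.float64(-0.106), 33), (np.float64(-0.102), 82), (np.float64(-0.098), 68), (np.float64(-0.094), 65), (np.float64(-0.09), 55), (np.float64(-0.086), 10)]
block s [-0.21479388 -0.20099183 -0.18575831]
```

View pics/side6.png

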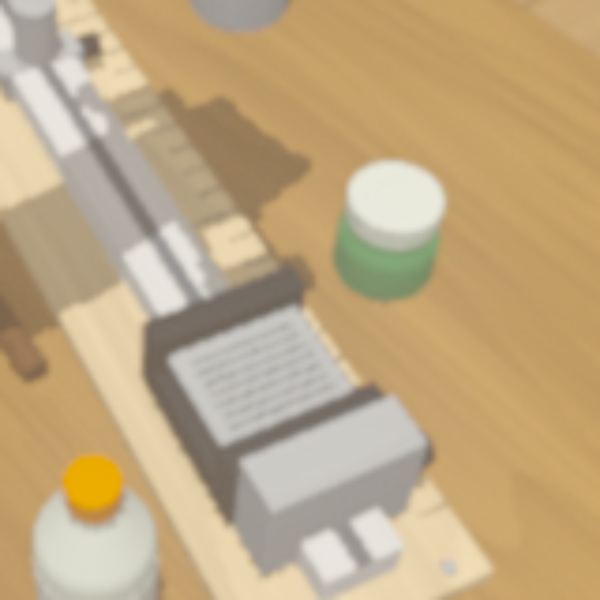

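The far wall's outer edge is at s ≈ -0.085, which puts the carriage centre at about -0.135. The block is at -0.200, so the distance is about 65 mm (touching). The plate top is at 58 mm, so it is up.

```bash
python3 -c "
from plant import *
print(finish_job())"
```

```text
the job is handed in; nothing more can be done
None
```

I pressed the plate down with the closed fingertips, at about 12–16 N. Keeping it pressed, I slid the carriage about 140 mm until it stalled against the rectangular block, then lifted straight up and moved clear. The job is handed in at about 10 s on the robot's clock; no verdict is reported.

**Last checks:**
- **Carriage:** its centre is about 65 mm from the block's origin, which is touching, to within about 2 mm of measuring error.
- **Plate:** its top measures 58 mm above the bench, so it is back up.
- **Robot:** contact force is about zero and the tool is clear of the gauge.
- **Bystanders:** the jar and bottle look unmoved in the last picture. The knife and tin are only partly in that crop. I did not measure any of the four again.

**Disagreement:** the reported tool height read about 36–38 mm lower than the fingertip seen in the depth pictures. I relied on the pictures and the measured contact force for height instead; contact with the plate came where the pictures predicted.

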